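# Roll a printer roller home in its service cradle and lock it

## Robot

A 6-joint arm with a two-finger parallel gripper is mounted at the origin on a cart in front of the work surface, level with it; the furniture and walls round the work are solid. World frame = base frame: x ahead of the robot, y to its left, z up, the work surface at z = 0. Lengths are in m, angles in rad, forces in N, time in s.
With the tool pointing down it reaches from about 0.35 to 1 m from the base axis. Payload 7.1 kg.
Tool frame: the origin (TCP) lies between the finger pads; the fingertips stand 14 mm ahead of it and the grasp point (between the pads) lies 5 mm behind it (manip.tips_ahead is the distance from the TCP to the fingertips, in m); z points along the fingers, y is the line along which they close (so a half turn about z gives the same grasp; the last joint's range is limited). The gripper opens to 85 mm and grips with 20 to 120 N. Pads are 22 mm wide; open, the fingers measure 114 mm over their backs; the gripper's body (76 mm by 85 mm) begins 54 mm behind the grasp point. The pads swing forward as they close: fully open they stand 13 mm farther back than shut.
Start: joints at [1.085, 0.423, 1.63, -0, 1.089, -0.019], TCP at [0.281, 0.558, 0.245] pointing down, gripper open.
Joint ranges: [-3, 3], [-0.9, 2.11], [0.09, 2.58], [-1.31, 4.45], [0.11, 2.69], [-2.54, 2.54]. Speed limits (rad/s): [2.39, 2.39, 3.01, 3.14, 3.14, 3.14].

## Interface

Orientations are given as [roll, pitch, yaw] about the fixed x, y, z axes, in that order (R = Rz(yaw) Ry(pitch) Rx(roll)).
In Python, from bench import manip gives the robot as it stands.
- The arm moves only by the shell command python3 -m inch 'ROWS' [OPENING]. ROWS is text: rows parted by semicolons, each of 6 numbers parted by spaces: the shift along the tool's x, y, z in m, then the turn, a rotation vector about the tool's x, y, z in rad. A call has 1 to 10 rows; each row is the pose to reach, as a shift and turn from the pose commanded when the call began, along the tool's axes at that moment; what a row does not reach only later rows make up. A row lasts 1/8 s, in which the tool goes at most 62.5 mm and 10.7 degrees, less where a joint would pass 70% of its speed; a pose out of reach is approached as far as the arm can. A call with a gripper value outside its range is refused whole. OPENING is the closure, from -1 (fully open) to 1 (shut), set as the call begins (- or left out, the last holds). The fingers move at their own pace and stop on an object; the grip force is fixed at half the most. Time passes only in rows, so rows that repeat a pose let the fingers close. It gives the time, the measured TCP pose, the force, the opening and the grip force at its end, in the units of the state.
- manip.get_state(): the state, without advancing time (a new reading comes with each control period).
- manip.grab_frame(name): name is "side" or "top"; returns the picture (480x640x3 uint8, red, green, blue); there is no depth.
- manip.camera_params(name): a dict with "fx", "fy", "cx", "cy" (pixels), "R" (3x3) and "t" (3): a world point X has camera coordinates R X + t. Camera axes: x right, y down, z forward; pixel columns grow to the right and rows downward; lengths in m; the calibration is good to about 2 mm. A picture is of the moment at which its call begins. camera_params takes no time and is no camera call.
- manip.finish_job(): hands the job in; it is judged then, once.
Trained networks look in the newest picture that a camera, given by its name, has taken for a name from the list of things; names that differ only in an ending like _2 or _b are one class to them, and where a whole thing is asked for, a point or a joint stands for the part that bears it (a point fixed in the world has none). Each returns a list of dicts, best first, with "confidence" (0 to 1); they miss things now and then, are a little off and sometimes report something else, mostly with a low value. They report only what shows in the picture. A call takes as long as a camera call.
- manip.cut_out(camera, label): "region" (480x640 bool, what is visible of it).
- manip.tip_of(camera, label): "at" ([x, y, z] in m, in world coordinates, good to about 4 mm: a listed point, or the origin of a listed thing).
The state is a dict: "time_s": time; "joint_pos": joint angles; "dq": joint speeds; "joint_torque": joint torques, N m; "tool_pos": TCP position; "ee_rot": TCP orientation; "ft_force": force on the tool from outside, world axes, zero at the start; "moment": the same for the moment, N m; "opening": finger opening in m; "grip_force": force on a finger pad.
Only numpy, scipy, OpenCV 4.12 (cv2) and the standard library are available. Lean on these libraries where they do the work, as an engineer would, in place of code of your own. Each camera call takes 0.05 s, during which the arm holds its last target. There are 200 camera calls.

## Task

With the closed fingertips laid on top of the black roller, roll it along the blue-and-silver cradle, over the low steel sill and on until it rests against the rubber stop. Touch down slowly and press gently, never with more than 30 N, also while it climbs the sill, and do not pick it up, push it from behind or let it shoot away. Then slide the red tab fully in, so that its steel keeper locks the roller in, let go, and leave the phone, the opening tool and the flux tin where they are.

Things in the scene. Friction and masses are not known exactly. Their poses are not given: they have to be found in the camera images.
- cradle: Fixed aluminium plate with blue rails and a blue stop block, level. Origin between the rails, 10 mm below the deck; it stands 0 to 6 mm above the worktop, differently each time. +x = way to roll, +y = side of the red tab, z up. In its frame, mm: deck z = 10, from x = -85; rails along x, inner faces y = +-58, tops z = 22; rubber stop face x = 56, stop top z = 38.
- sill_line (a point): Point of the deck (cradle x = 10, y = 0, z = 10 mm) under the crest of the round steel sill, the top of a rod of radius 8 mm sunk across the deck. The sill is adjustable: it stands 1 to 4 mm above the deck, differently each time, not measured. The roller begins to climb 7 to 14 mm before this line, at up to 31 degrees, and is down again as far behind it. Climbing takes a press of about 8 to 14 N.
- home (a point): Where the roller's centre lies when home against the rubber stop: cradle x = 36, y = 0, z = 30 mm, that is 26 mm beyond the sill line. Turned like the cradle.
- roller: Loose black rubber roller lying across the deck, diameter 40, length 110 mm, steel journals 10 mm thick reach 20 mm out over the rails; 0.3 to 0.65 kg. Origin: its centre; y = its axis, x and z turn as it rolls. It moves half as far as the finger on its top; slight rolling drag, friction about 0.6. Stiff: 1 mm too low adds some 10 N; touching down at 20 mm/s can pass 30 N, at 8 mm/s not.
- keeper (a joint): Travel of the keeper, m: 0 = out (open), 0.032 = fully in. Slides to the cradle's -y, about 2 N friction plus light damping, stays where left. Its steel tongue (8 mm thick, round nose, cradle z = 15 to 24 mm) passes through a gap in the rail at cradle x = 11 just behind a roller that is home; a roller over about 3 mm short of home blocks it.
- keeper_tab (a point): Centre of the top face of the red upright tab on the keeper: 16 mm (cradle x) by 14 mm (cradle y), foot at cradle z = 24, top 62 mm. At cradle x = 11.4, y = 103 mm when open, y = 71 mm when fully in.
- phone: Black phone lying flat, bystander, 158 x 75 x 8 mm, origin centre of underside.
- pry_tool: Black and orange two-ended opening tool lying flat, bystander, 18 x 154 x 12 mm, origin centre of underside.
- flux_tin: Round flux tin with yellow lid, bystander, 50 mm diameter, 21 mm high, origin centre of underside.

How it is judged:
On the way:
1. the roller has been rolled over the sill and lies on the deck against the stop, at rest, with the keeper still open (x of roller in the frame of cradle above 0.033 m and z of roller in the frame of cradle below 0.032 m and linear speed of roller below 0.03 m/s and value of joint keeper below 0.004 m), for 0.2 s.
At the end, for the whole second after the job is handed in: The roller lies at rest on the deck against the stop (axis within 3 mm of home, square to the rails within 3 degrees) and the keeper is in by at least 28 of its 32 mm (x of roller in the frame of cradle between 0.033 and 0.04 m and z of roller in the frame of cradle between 0.027 and 0.032 m and angle between the y axis of roller and the y axis of cradle, either way round below 0.05 rad and value of joint keeper above 0.028 m and linear speed of roller below 0.02 m/s); the robot touches nothing.
It fails at once if the fingers press on the roller with more than 30 N (contact force between the fingers and roller above 30 N).
It fails at once if before it is home, the roller is pushed or gripped with the fingers reaching well down beside it instead of lying on top (contact force between the fingers and roller above 0.5 N and z of the grasp point in the frame of cradle below 0.055 m and x of roller in the frame of cradle below 0.033 m).
It fails at once if the roller is picked up or hops (more than 16 mm off the deck) (z of roller in the frame of cradle above 0.046 m).
It fails at once if the roller shoots away faster than 0.4 m/s (linear speed of roller above 0.4 m/s).
It fails at once if the phone, the opening tool or the flux tin is moved by more than 20 mm (distance of any of phone, pry_tool, flux_tin from where it was at the start of the episode above 0.02 m).
It also fails if it takes over 72 s, if anything falls off the work surface, if the arm or the gripper's body presses on something with over 40 N, if the wrist force passes 120 N, or if a joint passes its speed limit or range.

## Working session

There is one attempt and no reset: what is moved stays moved. The work goes in short steps, Python scripts to look and compute and a shell command to move; the robot and the scene stay as the last step left them, time stands still between calls to the robot, and variables do not carry over. Pictures are saved under pics/ and viewed, at most 10 in all, crops included, and the job is handed in when it is done.

```bash
mkdir -p pics; ls; python3 - <<'E'
from bench import manip
import cv2,numpy as np
s=manip.get_state();print(s['time_s'],s['tool_pos'],s['ee_rot'],s['opening'],manip.tips_ahead)
for c in("top","side"):
    im=manip.grab_frame(c);cv2.imwrite(f"pics/{c}0.png",im[:,:,::-1])
    for l in("cradle","sill_line","home","roller","keeper_tab","phone","pry_tool","flux_tin"):
        r=manip.tip_of(c,l);print(c,l,[(np.round(x["at"],4).tolist(),round(x["confidence"],2)) for x in r[:2]])
E
```

```text
pics
0.0 [0.28100646 0.55767066 0.2445274 ] [-3.14002786e+00 -4.17686198e-05  2.67477789e+00] 0.08542498754620428 0.014
top cradle [([0.5484, 0.2515, 0.007], 0.87)]
top sill_line [([0.5578, 0.2488, 0.0192], 0.81)]
top home [([0.5798, 0.2489, 0.0354], 0.96)]
top roller [([0.5049, 0.251, 0.0334], 0.87)]
top keeper_tab [([0.5601, 0.3506, 0.0638], 0.59)]
top phone [([0.4212, 0.0307, 0.0012], 0.78)]
top pry_tool [([0.39, 0.553, -0.0015], 0.64)]
top flux_tin [([0.7098, 0.1889, 0.003], 0.84)]
side cradle [([0.543, 0.2553, 0.0046], 0.95)]
side sill_line []
side home [([0.5793, 0.2461, 0.0348], 0.97), ([0.5094, 0.2516, 0.0334], 0.68)]
side roller [([0.5119, 0.2496, 0.0323], 0.69)]
side keeper_tab [([0.5631, 0.3553, 0.0617], 0.62)]
side phone [([0.4198, 0.034, -0.0026], 0.81)]
side pry_tool [([0.3887, 0.5522, -0.0019], 0.76)]
side flux_tin []
```

View pics/top0.png

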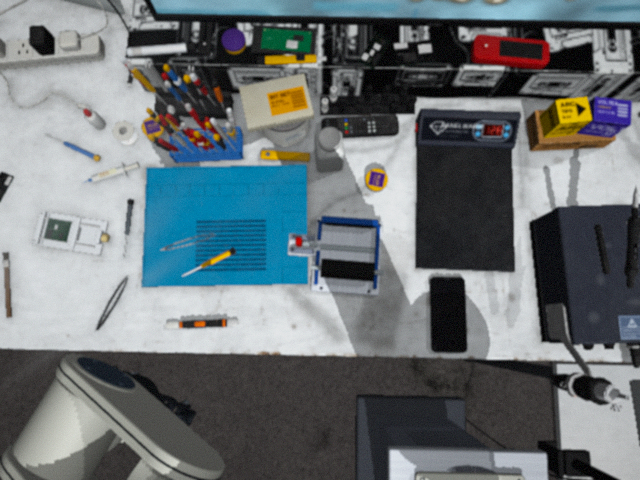

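View pics/side0.png

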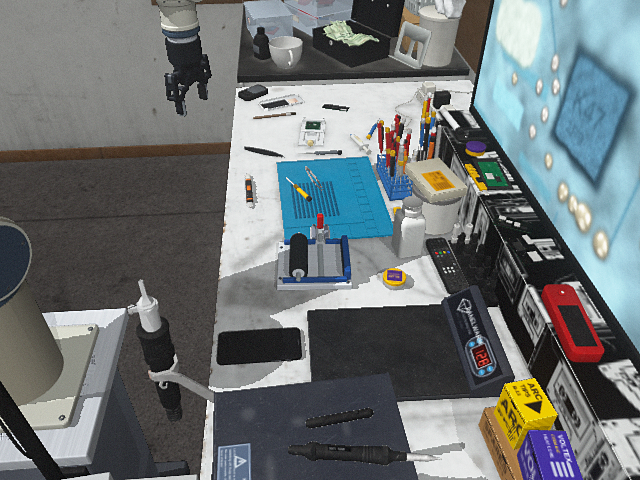

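Top view: roller at about (348,271), cradle around (347,255) rolling image-up (roughly world +x), red tab at (298,241), phone (448,314), tool (203,323), tin (376,178). Side view agrees. Now the cradle's yaw.

```bash
cat > h.py <<'E'
from bench import manip
import numpy as np,cv2
def back(c,uv,z):
    p=manip.camera_params(c);R=np.array(p["R"]);t=np.array(p["t"])
    uv=np.atleast_2d(uv).astype(float)
    d=np.c_[(uv[:,0]-p["cx"])/p["fx"],(uv[:,1]-p["cy"])/p["fy"],np.ones(len(uv))]@R
    o=-R.T@t
    return o+d*((z-o[2])/d[:,2])[:,None]
def reg(c,l): 
    r=manip.cut_out(c,l); return r[0]["region"] if r else None
E
python3 - <<'E'
from h import *
im=manip.grab_frame("top");side=manip.grab_frame("side")
for c in("top","side"):
    print(c,"cam",np.round(-np.array(manip.camera_params(c)["R"]).T@manip.camera_params(c)["t"],3))
    for l,z in(("roller",.034),("cradle",.022),("keeper_tab",.065)):
        m=reg(c,l)
        if m is None: continue
        v,u=np.nonzero(m);P=back(c,np.c_[u,v],z)[:,:2]
        r=cv2.minAreaRect((P*1000).astype(np.float32))
        w,V=np.linalg.eigh(np.cov(P.T))
        print(c,l,len(u),np.round(r,1) if 0 else r,P.mean(0).round(4),"axis deg",np.degrees(np.arctan2(V[1,1],V[0,1])).round(1))
cv2.imwrite("pics/crop1.png",cv2.resize(np.hstack([im[205:305,275:395],side[210:300,265:365][:,:, :] if 0 else cv2.resize(side[205:295,265:373],(120,100))]),None,fx=3.3,fy=3.3,interpolation=2)[:,:,::-1])
E
```

```text
top cam [0.386 0.302 1.091]
top roller 1130 ((507.0907897949219, 249.76080322265625), (148.2377166748047, 42.0255126953125), 87.31805419921875) [0.5077 0.2504] axis deg 87.2
top cradle 4392 ((542.1976928710938, 277.3380126953125), (201.01255798339844, 163.09857177734375), 86.87017822265625) [0.5482 0.2638] axis deg 76.2
top keeper_tab 124 ((560.1297607421875, 336.2906494140625), (45.748390197753906, 18.834264755249023), 87.54075622558594) [0.5577 0.3406] axis deg 77.9
side cam [ 0.481 -0.615  0.813]
side roller 779 ((504.73431396484375, 252.96868896484375), (153.1331329345703, 41.293907165527344), 86.38516998291016) [0.5053 0.2519] axis deg 86.5
side cradle 2906 ((541.7993774414062, 286.7962951660156), (253.09347534179688, 155.7186279296875), 87.18896484375) [0.5491 0.2446] axis deg 78.4
```

View pics/crop1.png

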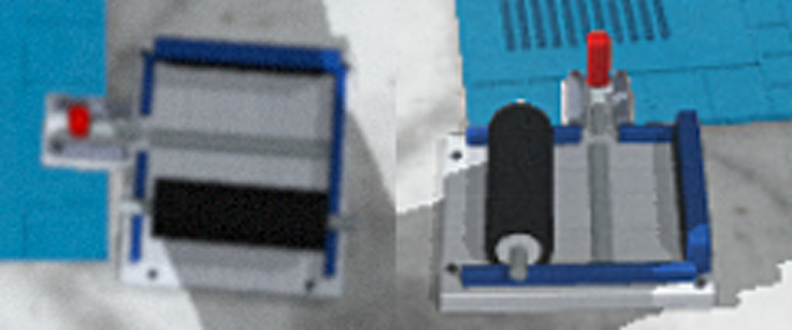

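The roller lies along cradle y with a cradle yaw of about −3°, and the roller is near cradle x = −38 mm. I'll close the fingers and fly to just behind and above the roller, with tool y along the rolling direction.

```bash
python3 -m inch '-0.035 -0.018 0 0 0 0.12; -0.075 -0.04 0 0 0 0.27; -0.12 -0.064 0.01 0 0 0.42; -0.165 -0.088 0.03 0 0 0.58; -0.21 -0.112 0.05 0 0 0.73; -0.25 -0.134 0.08 0 0 0.88; -0.29 -0.155 0.1 0 0 1.03; -0.318 -0.17 0.115 0 0 1.12; -0.331 -0.177 0.12 0 0 1.156; -0.331 -0.177 0.12 0 0 1.156' 1; python3 - <<'E'
from h import *
s=manip.get_state();print(s['tool_pos'],s['ee_rot'],s['joint_pos'],s['ft_force'])
im=manip.grab_frame("side");top=manip.grab_frame("top")
for c in("top","side"):
    r=manip.tip_of(c,"roller");print(c,[np.round(x["at"],4) for x in r[:1]])
cv2.imwrite("pics/c2.png",cv2.resize(im[150:300,240:400],None,fx=4,fy=4,interpolation=2)[:,:,::-1])
E
```

```text
time_s: 2.55
tool_pos: [0.4975, 0.2509, 0.1254]
ee_rot: [-3.141, -0.0, 1.518]
ft_force: [-0.0, 0.2, -0.1]
opening: 0.0001
grip_force: 0.0
[0.49746108 0.25085687 0.12535442] [-3.14143236e+00 -5.26799986e-05  1.51843550e+00] [4.45636957e-01 4.93332433e-01 1.85706894e+00 1.72717996e-04
 7.91306952e-01 4.97876369e-01] [-0.00059579  0.17118326 -0.09354775]
top [array([0.5641, 0.3507, 0.0653])]
side [array([0.5091, 0.2503, 0.0335])]
```

View pics/c2.png

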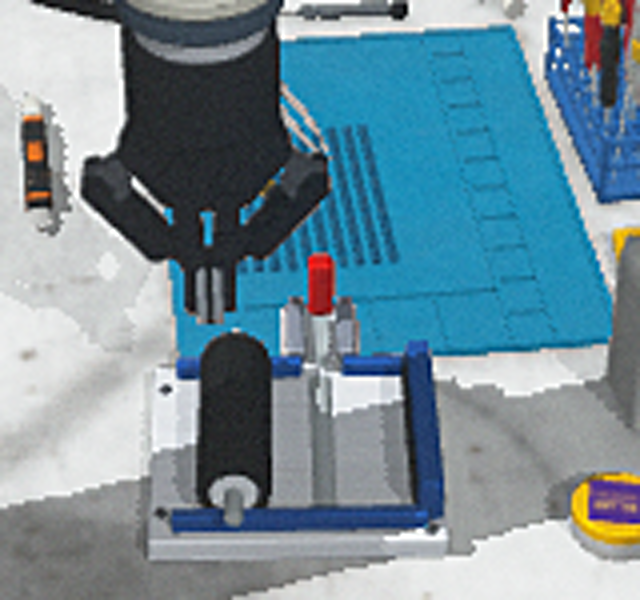

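The fingertips stand behind and above the roller. The steel pads look narrow (~14 mm) along the closing direction, so I'll turn 90° to put the 22 mm pad width along the roll, and come down to about 10 mm above the roller.

```bash
python3 -m inch '0 0 0 0 0 -0.16; 0 0 0 0 0 -0.34; 0 0 0.005 0 0 -0.52; 0 0.001 0.01 0 0 -0.7; 0 0.001 0.018 0 0 -0.88; 0 0.002 0.026 0 0 -1.06; 0 0.002 0.034 0 0 -1.24; 0 0.002 0.041 0 0 -1.42; 0 0.002 0.045 0 0 -1.571; 0 0.002 0.045 0 0 -1.571'; python3 - <<'E'
from h import *
s=manip.get_state();print(s['tool_pos'],s['ee_rot'],s['joint_pos'].round(2),s['ft_force'])
im=manip.grab_frame("side")
cv2.imwrite("pics/c3.png",cv2.resize(im[170:300,250:380],None,fx=4.5,fy=4.5,interpolation=2)[:,:,::-1])
E
```

```text
time_s: 4.0
tool_pos: [0.4988, 0.2519, 0.0805]
ee_rot: [3.141, 0.0, 3.09]
ft_force: [0.8, -0.1, 0.2]
opening: -0.0003
grip_force: 0.0
[0.49875227 0.2518526  0.08052927] [3.14146556e+00 9.14790635e-05 3.09014169e+00] [ 0.45  0.57  1.87  0.    0.71 -1.07] [ 0.80742113 -0.11106974  0.17474036]
```

View pics/c3.png

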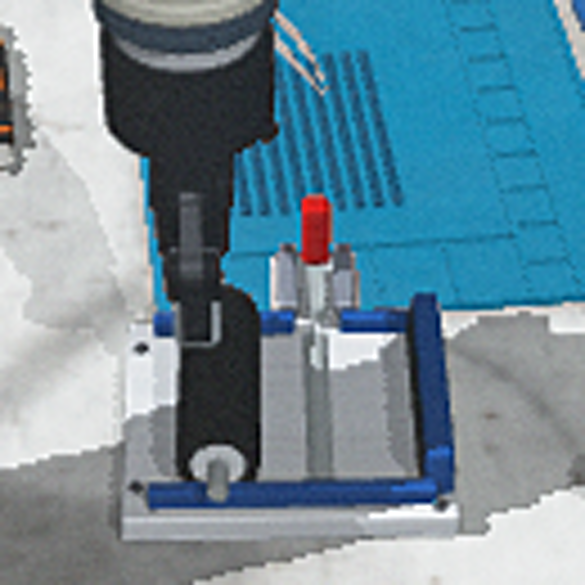

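Fingertips are ~10 mm behind the roller top line, ~12 mm above it. Descend slowly with force checks.

```bash
python3 -m inch '-0.001 0 0.002 0 0 0; -0.002 0 0.004 0 0 0; -0.002 0 0.006 0 0 0; -0.002 0 0.007 0 0 0; -0.002 0 0.008 0 0 0; -0.002 0 0.009 0 0 0; -0.002 0 0.0095 0 0 0; -0.002 0 0.0095 0 0 0' | sed -n '2p;4p'; python3 -m inch '0 0 0.0005 0 0 0; 0 0 0.001 0 0 0; 0 0 0.001 0 0 0'| sed -n '2p;4p'
```

```text
tool_pos: [0.5012, 0.2509, 0.0708]
ft_force: [0.2, 0.0, -0.2]
tool_pos: [0.5011, 0.2509, 0.0698]
ft_force: [-0.4, -1.4, -0.1]
```

```bash
for i in 1; do python3 -m inch '0 0 0.0007 0 0 0; 0 0 0.0007 0 0 0'| sed -n '2p;4p';  python3 -m inch '0 0 0.0007 0 0 0; 0 0 0.0007 0 0 0'| sed -n '2p;4p'; done
```

```text
tool_pos: [0.5013, 0.2509, 0.0692]
ft_force: [-0.2, -0.0, 1.5]
tool_pos: [0.5018, 0.2509, 0.0691]
ft_force: [0.3, -1.5, 6.6]
```

Contact at TCP z ≈ 0.0692 (so the cradle stands ~5 mm up), pressing about 6 N. Rolling stroke 1.

```bash
python3 -m inch '-0.002 0 0 0 0 0; -0.004 0 0 0 0 0; -0.006 0 0 0 0 0; -0.008 0 0 0 0 0; -0.008 0 0 0 0 0'| sed -n '2p;4p'; python3 - <<'E'
from h import *
top=manip.grab_frame("top");im=manip.grab_frame("side")
for c in("top","side"):
    m=reg(c,"roller")
    if m is None: continue
    v,u=np.nonzero(m);P=back(c,np.c_[u,v],.035)[:,:2];print(c,len(u),cv2.minAreaRect((P*1000).astype(np.float32)))
E
```

```text
tool_pos: [0.5099, 0.2505, 0.0691]
ft_force: [-0.1, -2.4, 6.8]
top 22 ((508.2789306640625, 310.4304504394531), (28.02281951904297, 5.891103744506836), 46.06058120727539)
side 602 ((509.277099609375, 245.68807983398438), (135.42799377441406, 40.01629638671875), 86.22006225585938)
```

Rolling works (roller +4.5 mm for 9 mm of finger). Continue.

```bash
python3 -m inch '-0.003 0 0 0 0 0; -0.006 0 0 0 0 0; -0.009 0 0 0 0 0; -0.012 0 0 0 0 0; -0.015 0 0 0 0 0; -0.018 0 0 0 0 0; -0.019 0 0 0 0 0; -0.019 0 0 0 0 0'| sed -n '2p;4p'; python3 - <<'E'
from h import *
im=manip.grab_frame("side");c="side";m=reg(c,"roller")
v,u=np.nonzero(m);P=back(c,np.c_[u,v],.035)[:,:2];print(c,len(u),cv2.minAreaRect((P*1000).astype(np.float32)))
print(manip.get_state()['ft_force'])
E
```

```text
tool_pos: [0.5288, 0.2493, 0.0691]
ft_force: [-0.2, -2.5, 7.6]
side 584 ((520.3028564453125, 246.90869140625), (139.66539001464844, 38.31229782104492), 87.29296875)
[-0.02717121 -2.20084985  7.13025842]
```

Roller ≈ x 0.522. Re-grip: lift, back 15 mm, touch down slowly, then stroke 2.

```bash
python3 -m inch '0 0 -0.002 0 0 0; 0.001 0 -0.004 0 0 0; 0.006 0 -0.005 0 0 0; 0.012 0 -0.005 0 0 0; 0.015 0 -0.004 0 0 0; 0.015 0 -0.003 0 0 0; 0.015 0 -0.002 0 0 0; 0.015 0 -0.001 0 0 0; 0.015 0 -0.0005 0 0 0; 0.015 0 0 0 0 0'| sed -n '2p;4p'; python3 -m inch '0 0 0 0 0 0'| sed -n '2p;4p'; python3 - <<'E'
from h import *
im=manip.grab_frame("side");c="side";m=reg(c,"roller")
v,u=np.nonzero(m);P=back(c,np.c_[u,v],.035)[:,:2];print(c,len(u),cv2.minAreaRect((P*1000).astype(np.float32)))
print(manip.get_state()['ft_force'])
cv2.imwrite("pics/c4.png",cv2.resize(im[190:300,260:370],None,fx=5.4,fy=5.4,interpolation=2)[:,:,::-1])
E
```

```text
tool_pos: [0.5137, 0.2503, 0.069]
ft_force: [-0.8, -1.1, 9.2]
tool_pos: [0.5137, 0.2503, 0.069]
ft_force: [0.4, -0.7, 6.3]
side 616 ((519.5671997070312, 248.82345581054688), (149.148193359375, 37.301395416259766), 85.88984680175781)
[ 0.17766549 -1.19577013  5.55075068]
```

View pics/c4.png

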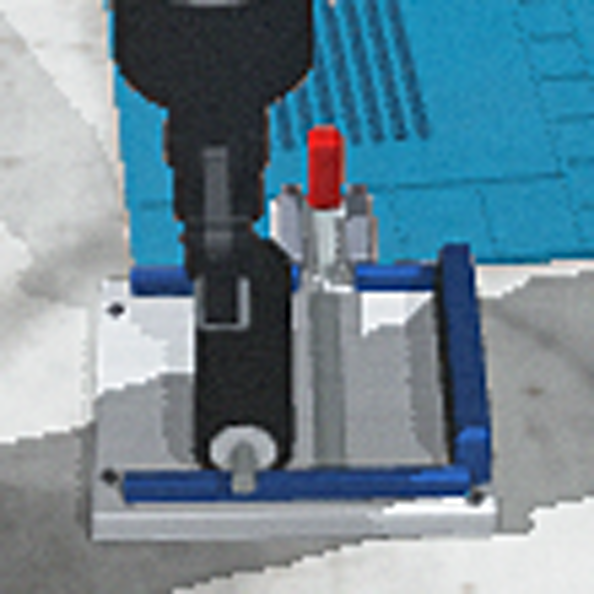

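Pads sit ~8 mm behind the roller's top line; the sill strip (≈(328,370)) is ~34 mm ahead of the roller centre. Stroke 2: 32 mm of finger.

```bash
python3 -m inch '-0.003 0 0 0 0 0; -0.007 0 0 0 0 0; -0.011 0 0 0 0 0; -0.015 0 0 0 0 0; -0.019 0 0 0 0 0; -0.023 0 0 0 0 0; -0.027 0 0 0 0 0; -0.03 0 0 0 0 0; -0.031 0 0 0 0 0; -0.031 0 0 0 0 0'| sed -n '2p;4p'; python3 - <<'E'
from h import *
im=manip.grab_frame("side");c="side";m=reg(c,"roller")
v,u=np.nonzero(m);P=back(c,np.c_[u,v],.035)[:,:2];print(c,len(u),cv2.minAreaRect((P*1000).astype(np.float32)))
print(manip.get_state()['ft_force'])
E
python3 -m inch '0 0 -0.002 0 0 0; 0.001 0 -0.004 0 0 0; 0.006 0 -0.005 0 0 0; 0.012 0 -0.005 0 0 0; 0.016 0 -0.004 0 0 0; 0.017 0 -0.003 0 0 0; 0.017 0 -0.002 0 0 0; 0.017 0 -0.001 0 0 0; 0.017 0 -0.0005 0 0 0; 0.017 0 0 0 0 0'| sed -n '2p;4p'; python3 -m inch '0 0 0 0 0 0'| sed -n '2p;4p'
```

```text
tool_pos: [0.5448, 0.2484, 0.0691]
ft_force: [0.3, -2.1, 6.4]
side 617 ((535.8687133789062, 247.68902587890625), (149.38719177246094, 38.893516540527344), 86.71533966064453)
[-0.47037207 -1.79618482  6.35236613]
tool_pos: [0.5275, 0.2496, 0.0688]
ft_force: [-0.8, -1.4, 7.4]
tool_pos: [0.5275, 0.2496, 0.0689]
ft_force: [-0.2, 0.1, 5.2]
```

Roller ≈ 0.5375, finger 10 mm behind, sill ≈ 18 mm ahead. Creep forward lightly until the sill is felt (Fx rise).

```bash
python3 -m inch '-0.003 0 0 0 0 0; -0.006 0 0 0 0 0; -0.006 0 0 0 0 0'| sed -n '2p;4p'; python3 -m inch '-0.0015 0 0 0 0 0; -0.003 0 0 0 0 0'| sed -n '2p;4p';python3 -m inch '-0.0015 0 0 0 0 0; -0.003 0 0 0 0 0'| sed -n '2p;4p'
```

```text
tool_pos: [0.534, 0.2492, 0.0692]
ft_force: [-0.2, -1.0, 5.8]
tool_pos: [0.5368, 0.249, 0.0691]
ft_force: [-0.4, -0.9, 6.4]
tool_pos: [0.5395, 0.2488, 0.0692]
ft_force: [-3.3, -2.4, 10.2]
```

```bash
python3 - <<'E'
from h import *
im=manip.grab_frame("side");c="side";m=reg(c,"roller")
v,u=np.nonzero(m);P=back(c,np.c_[u,v],.035)[:,:2];print(c,len(u),cv2.minAreaRect((P*1000).astype(np.float32)))
print(manip.get_state()['ft_force'])
E
```

```text
side 610 ((540.901123046875, 245.22401428222656), (145.38241577148438, 40.53555679321289), 86.55028533935547)
[-1.39413041 -1.74706499  8.4106526 ]
```

Sill felt (Fx −3.3 N, Fz 10 N) with the roller ≈ 13 mm before the line, so the sill is a tall one (~3–4 mm). Re-place the fingers farther back for a full climbing stroke.

```bash
python3 -m inch '0 0 -0.002 0 0 0; 0.001 0 -0.003 0 0 0; 0.004 0 -0.0035 0 0 0; 0.006 0 -0.003 0 0 0; 0.006 0 -0.002 0 0 0; 0.006 0 -0.001 0 0 0; 0.006 0 -0.0005 0 0 0; 0.006 0 0 0 0 0; 0.006 0 0 0 0 0'| sed -n '2p;4p'; python3 -m inch '0 0 0.0002 0 0 0; 0 0 0.0002 0 0 0'| sed -n '2p;4p'; python3 -m inch '-0.001 0 0 0 0 0; -0.002 0 0 0 0 0; -0.002 0 0 0 0 0'| sed -n '2p;4p'
```

```text
tool_pos: [0.5339, 0.2493, 0.0691]
ft_force: [0.2, -2.5, 5.7]
tool_pos: [0.534, 0.2493, 0.0691]
ft_force: [0.0, -0.2, 7.6]
tool_pos: [0.536, 0.2491, 0.0691]
ft_force: [-0.5, -1.2, 7.8]
```

```bash
python3 -m inch '-0.001 0 0 0 0 0; -0.0015 0 0 0 0 0'| sed -n '2p;4p'; python3 -m inch '-0.001 0 -0.0001 0 0 0; -0.0015 0 -0.0002 0 0 0'| sed -n '2p;4p'
```

```text
tool_pos: [0.5375, 0.2491, 0.0691]
ft_force: [-0.7, -2.1, 7.5]
tool_pos: [0.5388, 0.249, 0.0692]
ft_force: [-0.2, -1.1, 6.7]
```

```bash
python3 -m inch '-0.001 0 0 0 0 0; -0.0015 0 0 0 0 0'| sed -n '2p;4p'; python3 -m inch '-0.001 0 0 0 0 0; -0.0015 0 -0.0001 0 0 0'| sed -n '2p;4p'
```

```text
tool_pos: [0.5402, 0.2489, 0.0691]
ft_force: [-1.9, -1.2, 7.0]
tool_pos: [0.5413, 0.2487, 0.0692]
ft_force: [-1.4, -1.4, 7.9]
```

```bash
python3 - <<'E'
from h import *
im=manip.grab_frame("side");c="side";m=reg(c,"roller")
v,u=np.nonzero(m);P=back(c,np.c_[u,v],.035)[:,:2];print(c,len(u),cv2.minAreaRect((P*1000).astype(np.float32)))
print(manip.get_state()['ft_force'])
cv2.imwrite("pics/c5.png",cv2.resize(im[190:300,260:370],None,fx=5.4,fy=5.4,interpolation=2)[:,:,::-1])
E
```

```text
side 575 ((541.7343139648438, 245.04794311523438), (139.17233276367188, 40.213775634765625), 85.08959197998047)
[-1.93347213 -1.99580336  7.9369571 ]
```

View pics/c5.png

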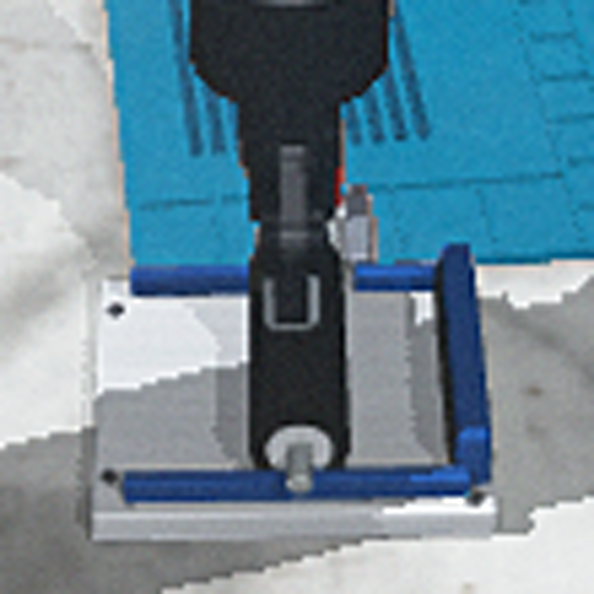

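Finger is ~3 mm behind the roller top line, roller ~11–12 mm before the sill line, just touching. Re-place 6 mm back for the full climb.

```bash
python3 -m inch '0.001 0 -0.001 0 0 0; 0.001 0 -0.003 0 0 0; 0.004 0 -0.0035 0 0 0; 0.006 0 -0.003 0 0 0; 0.006 0 -0.002 0 0 0; 0.006 0 -0.001 0 0 0; 0.006 0 -0.0002 0 0 0; 0.006 0 0.0004 0 0 0; 0.006 0 0.0004 0 0 0'| sed -n '2p;4p'; python3 -m inch '-0.001 0 0 0 0 0; -0.002 0 0 0 0 0; -0.002 0 0 0 0 0'| sed -n '2p;4p'; python3 -m inch '-0.001 0 0 0 0 0; -0.0015 0 0 0 0 0'| sed -n '2p;4p'
```

```text
tool_pos: [0.5361, 0.2492, 0.0691]
ft_force: [0.7, -1.0, 8.2]
tool_pos: [0.5382, 0.2491, 0.0691]
ft_force: [-1.0, -1.8, 7.9]
tool_pos: [0.5396, 0.249, 0.0691]
ft_force: [0.1, -2.1, 7.3]
```

```bash
python3 -m inch '-0.001 0 0.0002 0 0 0; -0.0015 0 0.0002 0 0 0'| sed -n '2p;4p'; python3 -m inch '-0.001 0 0 0 0 0; -0.0015 0 0 0 0 0'| sed -n '2p;4p'
```

```text
tool_pos: [0.5412, 0.2489, 0.0691]
ft_force: [-0.7, -1.9, 9.6]
tool_pos: [0.5423, 0.2488, 0.0691]
ft_force: [-1.7, -2.2, 11.6]
```

```bash
python3 -m inch '-0.001 0 0 0 0 0; -0.002 0 -0.0001 0 0 0'| sed -n '2p;4p'; python3 -m inch '-0.001 0 -0.0001 0 0 0; -0.002 0 -0.0002 0 0 0'| sed -n '2p;4p'
```

```text
tool_pos: [0.5437, 0.2486, 0.0693]
ft_force: [-4.5, -1.7, 13.7]
tool_pos: [0.5457, 0.2485, 0.0697]
ft_force: [-4.0, -2.0, 15.8]
```

Climbing now (z rising, 16 N). Continue with a matching rise.

```bash
python3 -m inch '-0.001 0 -0.0003 0 0 0; -0.002 0 -0.0006 0 0 0'| sed -n '2p;4p'; python3 -m inch '-0.001 0 -0.0002 0 0 0; -0.002 0 -0.0004 0 0 0'| sed -n '2p;4p'
```

```text
tool_pos: [0.5478, 0.2484, 0.0701]
ft_force: [-3.3, -3.1, 13.6]
tool_pos: [0.5499, 0.2483, 0.0705]
ft_force: [-3.0, -1.8, 13.3]
```

```bash
python3 -m inch '-0.001 0 -0.0002 0 0 0; -0.002 0 -0.0004 0 0 0'| sed -n '2p;4p'; python3 -m inch '-0.001 0 -0.0002 0 0 0; -0.002 0 -0.0003 0 0 0'| sed -n '2p;4p'; python3 -m inch '-0.001 0 -0.0001 0 0 0; -0.002 0 -0.0003 0 0 0'| sed -n '2p;4p'
```

```text
tool_pos: [0.552, 0.2482, 0.0709]
ft_force: [-2.5, -2.6, 11.5]
tool_pos: [0.554, 0.248, 0.0712]
ft_force: [-2.3, -2.4, 12.3]
tool_pos: [0.5561, 0.2479, 0.0714]
ft_force: [-2.0, -2.9, 10.4]
```

```bash
python3 -m inch '-0.001 0 -0.0001 0 0 0; -0.002 0 -0.0001 0 0 0'| sed -n '2p;4p'; python3 -m inch '-0.001 0 -0.0001 0 0 0; -0.002 0 -0.0002 0 0 0'| sed -n '2p;4p'; python3 -m inch '-0.001 0 0 0 0 0; -0.002 0 -0.0001 0 0 0'| sed -n '2p;4p'
```

```text
tool_pos: [0.5583, 0.2478, 0.0716]
ft_force: [-1.4, -2.3, 11.3]
tool_pos: [0.5604, 0.2477, 0.0717]
ft_force: [-1.6, -3.0, 10.0]
tool_pos: [0.5625, 0.2476, 0.0718]
ft_force: [0.3, -2.6, 8.7]
```

```bash
python3 -m inch '-0.001 0 0 0 0 0; -0.002 0 0 0 0 0'| sed -n '2p;4p'; python3 -m inch '-0.001 0 0 0 0 0; -0.002 0 0 0 0 0'| sed -n '2p;4p'; python3 - <<'E'
from h import *
im=manip.grab_frame("side");c="side";m=reg(c,"roller")
v,u=np.nonzero(m);P=back(c,np.c_[u,v],.037)[:,:2];print(c,len(u),cv2.minAreaRect((P*1000).astype(np.float32)))
print(manip.get_state()['ft_force'])
cv2.imwrite("pics/c6.png",cv2.resize(im[190:300,260:370],None,fx=5.4,fy=5.4,interpolation=2)[:,:,::-1])
E
```

```text
tool_pos: [0.5646, 0.2475, 0.0717]
ft_force: [-0.4, -2.6, 8.1]
tool_pos: [0.5666, 0.2474, 0.0716]
ft_force: [0.3, -2.6, 6.7]
side 632 ((553.78955078125, 251.97915649414062), (147.20901489257812, 39.21670913696289), 86.05494689941406)
[ 0.84059741 -2.62884848  7.37377896]
```

View pics/c6.png

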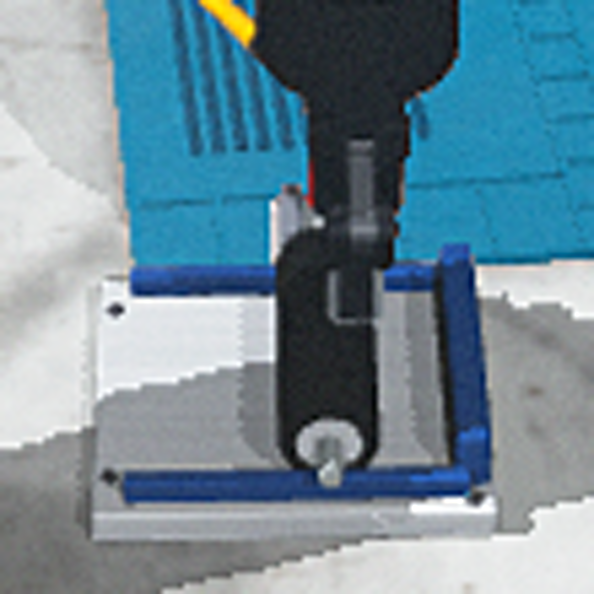

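Roller centre (328,450) is at/just past the sill crest (Fx now positive, z dropping), pad trailing edge near the roller's top line. Ease on.

```bash
python3 -m inch '-0.001 0 0.0001 0 0 0; -0.002 0 0.0002 0 0 0'| sed -n '2p;4p'; python3 -m inch '-0.001 0 0.0001 0 0 0; -0.002 0 0.0002 0 0 0'| sed -n '2p;4p'
```

```text
tool_pos: [0.5687, 0.2473, 0.0714]
ft_force: [-0.1, -2.3, 7.7]
tool_pos: [0.5707, 0.2472, 0.0712]
ft_force: [0.2, -2.2, 6.4]
```

```bash
python3 -m inch '-0.001 0 0.0001 0 0 0; -0.002 0 0.0003 0 0 0'| sed -n '2p;4p'; python3 -m inch '-0.001 0 0.0002 0 0 0; -0.002 0 0.0003 0 0 0'| sed -n '2p;4p'; python3 - <<'E'
from h import *
im=manip.grab_frame("side");c="side";m=reg(c,"roller")
v,u=np.nonzero(m);P=back(c,np.c_[u,v],.037)[:,:2];print(c,len(u),cv2.minAreaRect((P*1000).astype(np.float32)))
print(manip.get_state()['ft_force'])
E
```

```text
tool_pos: [0.5727, 0.2471, 0.0708]
ft_force: [1.0, -2.5, 5.5]
tool_pos: [0.5747, 0.247, 0.0704]
ft_force: [1.5, -2.5, 3.5]
side 714 ((559.09716796875, 250.3912353515625), (156.65426635742188, 41.30611038208008), 85.88984680175781)
[ 1.68510389 -1.84424467  6.07106054]
```

```bash
python3 -m inch '-0.001 0 0.0003 0 0 0; -0.002 0 0.0006 0 0 0'| sed -n '2p;4p'; python3 -m inch '-0.001 0 0.0003 0 0 0; -0.002 0 0.0006 0 0 0'| sed -n '2p;4p'; python3 -m inch '-0.001 0 0.0003 0 0 0; -0.002 0 0.0006 0 0 0'| sed -n '2p;4p'
```

```text
tool_pos: [0.5767, 0.247, 0.0698]
ft_force: [2.3, -2.3, 5.6]
tool_pos: [0.5787, 0.2469, 0.0692]
ft_force: [2.2, -2.1, 5.9]
tool_pos: [0.5807, 0.2468, 0.0685]
ft_force: [2.2, -2.3, 3.9]
```

```bash
python3 - <<'E'
from h import *
im=manip.grab_frame("side");c="side";m=reg(c,"roller")
v,u=np.nonzero(m);P=back(c,np.c_[u,v],.037)[:,:2];print(c,len(u),cv2.minAreaRect((P*1000).astype(np.float32)))
print(manip.get_state()['ft_force'],manip.get_state()['time_s'])
cv2.imwrite("pics/c7.png",cv2.resize(im[190:300,260:370],None,fx=5.4,fy=5.4,interpolation=2)[:,:,::-1])
E
```

```text
side 731 ((560.0010986328125, 251.85842895507812), (154.08702087402344, 41.12168884277344), 87.21824645996094)
[ 3.51787742 -3.23573658  4.93738689] 23.175
```

View pics/c7.png

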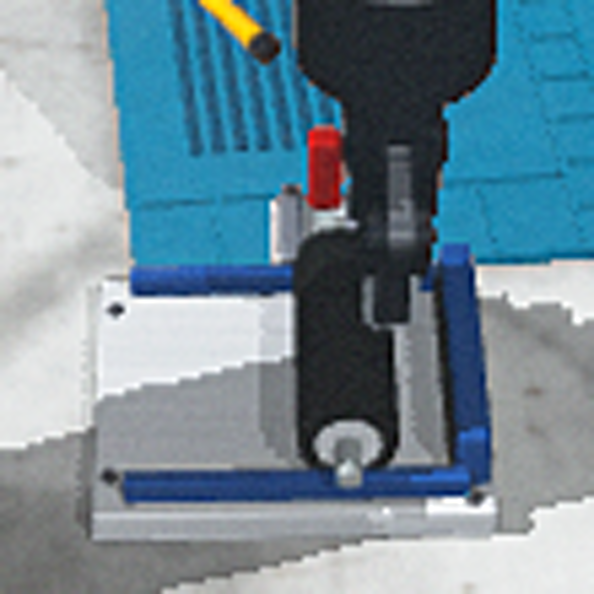

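Roller is ~6 mm past the crest and the pads brake it from its front-top. Lift clear; the remaining ~1.5 mm drop is gentle.

```bash
python3 -m inch '0 0 -0.001 0 0 0; 0 0 -0.002 0 0 0; 0 0 -0.004 0 0 0; 0.002 0 -0.007 0 0 0; 0.002 0 -0.008 0 0 0; 0.002 0 -0.008 0 0 0'| sed -n '2p;4p'; python3 - <<'E'
from h import *
for k in range(2):
    im=manip.grab_frame("side");c="side";m=reg(c,"roller")
    v,u=np.nonzero(m);P=back(c,np.c_[u,v],.035)[:,:2];print(c,len(u),cv2.minAreaRect((P*1000).astype(np.float32)))
cv2.imwrite("pics/c8.png",cv2.resize(im[190:300,260:370],None,fx=5.4,fy=5.4,interpolation=2)[:,:,::-1])
E
```

```text
tool_pos: [0.5775, 0.247, 0.0759]
ft_force: [0.3, 0.7, -0.5]
side 663 ((581.3890991210938, 236.88833618164062), (135.04136657714844, 44.42572784423828), 85.06439971923828)
side 649 ((580.2074584960938, 238.64561462402344), (138.33956909179688, 41.76881408691406), 85.06421661376953)
```

View pics/c8.png

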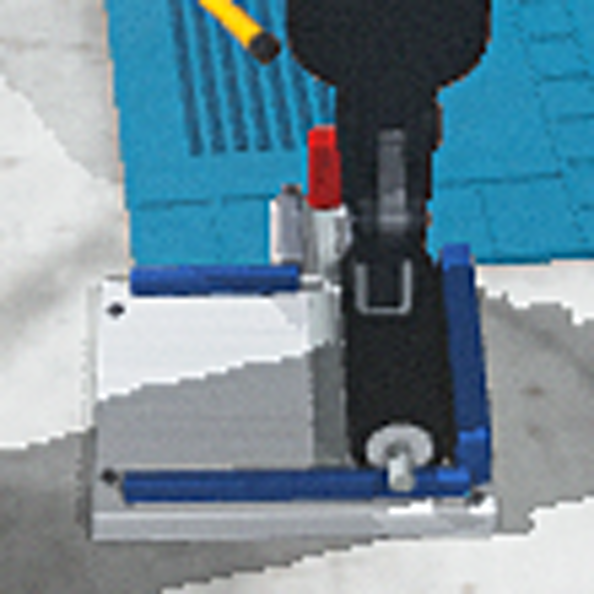

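Roller rolled down to the stop side (≈(398,350), stop face ≈ 440). Touch down again gently and roll forward to make sure it is seated against the stop.

```bash
python3 -m inch '0.003 0 0.002 0 0 0; 0.005 0 0.0035 0 0 0; 0.005 0 0.0045 0 0 0; 0.005 0 0.0055 0 0 0; 0.005 0 0.0062 0 0 0; 0.005 0 0.0067 0 0 0; 0.005 0 0.0071 0 0 0; 0.005 0 0.0071 0 0 0'| sed -n '2p;4p'; python3 -m inch '-0.001 0 0 0 0 0; -0.002 0 0 0 0 0; -0.003 0 0 0 0 0; -0.003 0 0 0 0 0'| sed -n '2p;4p';  python3 -m inch '-0.0015 0 0 0 0 0; -0.003 0 0 0 0 0; -0.003 0 0 0 0 0'| sed -n '2p;4p'
```

```text
tool_pos: [0.5728, 0.2472, 0.069]
ft_force: [-0.5, -0.4, 3.8]
tool_pos: [0.5739, 0.2471, 0.069]
ft_force: [-6.5, 0.1, 9.5]
tool_pos: [0.5778, 0.247, 0.0691]
ft_force: [-4.0, 0.0, 8.3]
```

Fx jumped to −6.5 N at once, so the roller is seated on the stop. Lift straight off and fly over to the outside of the tab, then re-measure the tab and roller.

```bash
python3 -m inch '0 0 -0.003 0 0 0; 0 0 -0.012 0 0 0; 0 0 -0.03 0 0 0; 0.002 0.005 -0.045 0 0 0; 0.006 0.03 -0.05 0 0 0; 0.012 0.07 -0.05 0 0 0; 0.018 0.11 -0.05 0 0 0; 0.022 0.14 -0.05 0 0 0; 0.022 0.15 -0.05 0 0 0; 0.022 0.15 -0.05 0 0 0'| sed -n '1,4p'; python3 - <<'E'
from h import *
for c in("top","side"):
    im=manip.grab_frame(c)
    for l in("roller","home","keeper_tab"):
        print(c,l,[(np.round(x["at"],4).tolist(),round(x["confidence"],2)) for x in manip.tip_of(c,l)[:1]])
    m=reg(c,"roller")
    if m is not None:
        v,u=np.nonzero(m);P=back(c,np.c_[u,v],.035)[:,:2];print(len(u),cv2.minAreaRect((P*1000).astype(np.float32)))
    # red tab pixels
    a=im.astype(int);red=((a[:,:,0]>130)&(a[:,:,1]<70)&(a[:,:,2]<70))
    v,u=np.nonzero(red);P=back(c,np.c_[u,v],.062)
    k=(abs(P[:,0]-.561)<.05)&(abs(P[:,1]-.352)<.08)
    print("red",k.sum(),P[k].min(0).round(4),P[k].max(0).round(4),P[k].mean(0).round(4))
E
```

```text
time_s: 27.25
tool_pos: [0.5644, 0.3981, 0.1192]
ee_rot: [3.141, 0.001, 3.091]
ft_force: [-0.4, 0.2, -0.6]
top roller [([0.5766, 0.2442, 0.0346], 0.73)]
top home [([0.5786, 0.2457, 0.0342], 0.6)]
top keeper_tab []
639 ((580.0479125976562, 218.39791870117188), (93.92648315429688, 40.68966293334961), 86.6991195678711)Traceback (most recent call last):
  File "<stdin>", line 13, in <module>
    return umr_minimum(a, axis, None, out, keepdims, initial, where)
ValueError: zero-size array to reduction operation minimum which has no identity
```

```bash
python3 - <<'E'
from h import *
c="side";im=manip.grab_frame(c)
for l in("roller","home","keeper_tab"):
    print(l,[(np.round(x["at"],4).tolist(),round(x["confidence"],2)) for x in manip.tip_of(c,l)[:1]])
m=reg(c,"roller");v,u=np.nonzero(m);P=back(c,np.c_[u,v],.035)[:,:2];print(len(u),cv2.minAreaRect((P*1000).astype(np.float32)))
a=im.astype(int);red=((a[:,:,0]>120)&(a[:,:,1]<80)&(a[:,:,2]<80))
v,u=np.nonzero(red);P=back(c,np.c_[u,v],.065);k=(abs(P[:,0]-.561)<.05)&(abs(P[:,1]-.352)<.08)
print(k.sum(),u[k].min(),u[k].max(),v[k].min(),v[k].max(),P[k].min(0).round(4),P[k].max(0).round(4))
E
```

```text
roller [([0.5823, 0.2431, 0.0344], 0.83)]
home [([0.5829, 0.2474, 0.0334], 0.82)]
keeper_tab [([0.5612, 0.3513, 0.0629], 0.43)]
736 ((580.2536010742188, 245.89501953125), (152.83644104003906, 39.2169303894043), 86.5111312866211)
85 317 322 214 228 [0.5517 0.3056 0.065 ] [0.5669 0.3568 0.065 ]
```

Tab confirmed at about (0.561, 0.351); roller is home and square. Descend beside the tab and push it in with force checks.

```bash
python3 -m inch '0 0 0.01 0 0 0; 0.001 0 0.025 0 0 0; 0.001 0 0.04 0 0 0; 0.001 0 0.052 0 0 0; 0.001 0 0.058 0 0 0; 0.001 0 0.058 0 0 0; 0.001 -0.008 0.058 0 0 0; 0.001 -0.014 0.058 0 0 0; 0.001 -0.014 0.058 0 0 0'| sed -n '2p;4p'; python3 -m inch '0 -0.003 0 0 0 0; 0 -0.006 0 0 0 0; 0 -0.009 0 0 0 0; 0 -0.012 0 0 0 0; 0 -0.015 0 0 0 0; 0 -0.018 0 0 0 0'| sed -n '2p;4p'
```

```text
tool_pos: [0.5628, 0.3832, 0.0611]
ft_force: [0.1, 0.3, 0.2]
tool_pos: [0.5617, 0.366, 0.0607]
ft_force: [-0.6, 2.3, -1.6]
```

Contact (Fy 2.3 N). Keep pushing.

```bash
python3 -m inch '0 -0.003 0 0 0 0; 0 -0.006 0 0 0 0; 0 -0.009 0 0 0 0; 0 -0.012 0 0 0 0; 0 -0.015 0 0 0 0; 0 -0.015 0 0 0 0'| sed -n '2p;4p'; python3 -m inch '0 -0.002 0 0 0 0; 0 -0.004 0 0 0 0; 0 -0.004 0 0 0 0'| sed -n '2p;4p'; python3 -m inch '0 -0.002 0 0 0 0; 0 -0.003 0 0 0 0; 0 -0.003 0 0 0 0'| sed -n '2p;4p'; python3 -m inch '0 -0.0015 0 0 0 0; 0 -0.002 0 0 0 0; 0 -0.002 0 0 0 0'| sed -n '2p;4p'
```

```text
tool_pos: [0.5609, 0.3504, 0.0607]
ft_force: [-0.1, 1.1, -0.3]
tool_pos: [0.5607, 0.3467, 0.0607]
ft_force: [-0.4, 1.1, -0.5]
tool_pos: [0.5606, 0.3438, 0.0608]
ft_force: [-0.3, 1.4, 0.3]
tool_pos: [0.5605, 0.3419, 0.0607]
ft_force: [-0.1, 0.8, 0.1]
```

```bash
for i in 1; do python3 -m inch '0 -0.0015 0 0 0 0; 0 -0.002 0 0 0 0; 0 -0.002 0 0 0 0'| sed -n '2p;4p'; python3 -m inch '0 -0.0015 0 0 0 0; 0 -0.002 0 0 0 0'| sed -n '2p;4p'; python3 -m inch '0 -0.001 0 0 0 0; 0 -0.0015 0 0 0 0'| sed -n '2p;4p';  done
```

```text
tool_pos: [0.5604, 0.341, 0.0608]
ft_force: [-1.6, 6.8, -1.3]
tool_pos: [0.5605, 0.3407, 0.061]
ft_force: [-1.9, 15.2, -4.7]
tool_pos: [0.5605, 0.3405, 0.061]
ft_force: [-1.8, 21.4, -6.3]
```

End stop felt at y ≈ 0.341, as predicted for fully in. Back off, lift clear and verify.

```bash
python3 -m inch '0 0.006 0 0 0 0; 0 0.015 0 0 0 0; 0 0.03 0 0 0 0; 0 0.045 -0.01 0 0 0; 0 0.06 -0.05 0 0 0; 0 0.1 -0.1 0 0 0; 0 0.15 -0.12 0 0 0; 0 0.2 -0.12 0 0 0; 0 0.25 -0.12 0 0 0; 0 0.25 -0.12 0 0 0'| sed -n '1,4p'; python3 - <<'E'
from h import *
for c in("top","side"):
    im=manip.grab_frame(c)
    for l in("roller","home","keeper_tab","phone","pry_tool","flux_tin"):
        print(c,l,[(np.round(x["at"],4).tolist(),round(x["confidence"],2)) for x in manip.tip_of(c,l)[:1]])
    a=im.astype(int);red=((a[:,:,0]>120)&(a[:,:,1]<80)&(a[:,:,2]<80))
    v,u=np.nonzero(red);P=back(c,np.c_[u,v],.067);k=(abs(P[:,0]-.561)<.04)&(abs(P[:,1]-.335)<.08)
    if k.any(): print(k.sum(),P[k].min(0).round(4),P[k].max(0).round(4))
E
```

```text
time_s: 33.62
tool_pos: [0.5719, 0.5905, 0.1812]
ee_rot: [3.14, 0.001, 3.093]
ft_force: [-0.7, 0.1, 0.2]
top roller [([0.5768, 0.244, 0.0334], 0.57)]
top home [([0.5788, 0.2504, 0.0346], 0.68)]
top keeper_tab [([0.564, 0.32, 0.0633], 0.54)]
top phone [([0.4215, 0.0318, -0.0024], 0.73)]
top pry_tool []
top flux_tin [([0.709, 0.1855, 0.0023], 0.7)]
8 [0.556  0.3179 0.067 ] [0.5622 0.3221 0.067 ]
side roller [([0.5833, 0.2469, 0.0336], 0.77)]
side home [([0.5817, 0.2456, 0.0361], 0.83)]
side keeper_tab [([0.5591, 0.3215, 0.0655], 0.54)]
side phone [([0.4235, 0.0376, 0.0022], 0.89)]
side pry_tool [([0.3899, 0.5533, 0.0021], 0.71)]
side flux_tin [([0.7128, 0.1899, -0.0004], 0.66)]
82 [0.5513 0.2749 0.067 ] [0.5661 0.3238 0.067 ]
```

Tab at y ≈ 0.320 (moved ~32 mm), roller home, bystanders untouched, arm clear.

```bash
python3 -c "
from bench import manip
print(manip.finish_job())"
```

```text
the job is handed in; nothing more can be done
None
```

The roller is over the sill and against the stop, the red tab is fully in, and the bystanders stayed in place. I handed the job in at about 34 s, with readings never above 16 N on the roller; hand-in returned no verdict, and the roller rolled the last ~20 mm to the stop on its own once I lifted the fingers past the crest.

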